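# Weigh a tote of padlocks on the spring scale and mark the reading

## Task

Weigh the green tote with its two padlocks: hang its handle bar in both hooks of the spring scale and ease it down slowly, letting go only once the spring carries all the weight, so that the hooks never drop, spring back or jerk. When the red pointer has settled, push the blue index marker down until its blade is level with the pointer, and leave the tote hanging there with the padlocks in it and the things around it undisturbed.

Things in the scene. Friction and masses are not known exactly. Their poses are not given: they have to be found in the camera images.
- crate: green open steel tote, 100 (its x) x 150 (its y) x 50 mm high, with a fixed steel bail rising from the middle of its two short sides to a level round bar, 12 mm thick, along the tote's y, straight for 64 mm either side of the middle; origin at the centre of the underside. Tote and padlocks together weigh 0.5 to 1.0 kg, unknown beforehand. It stands on the bench at the start
- crate_grip (a point): centre of the bail bar, 130 mm above the tote's underside, inside the black grip sleeve (16 mm thick along the tote's x, 44 mm long along its y, 18 mm high); axes as the tote's
- padlock_large: large brass padlock, 67 x 44 x 15 mm, lying loose in the tote; origin at the centre of its underside
- padlock_little: small brass padlock, 49 x 32 x 11 mm, lying loose in the tote; origin at the centre of its underside
- scale_stand: spring scale fixed to the bench: grey base, aluminium column 256 mm high, white rule plate and a steel rod (top at 300 mm) to its right. Origin on the bench straight below the seat of the unloaded hooks; x points from the hooks to the column (its front face 155 mm behind the seat), y to the left, z up. It stands turned, the hooks' open side to the robot's front left
- scale_hook (a joint): how far the sprung hooks with their red carriage and pointer have sunk, m: 0 unloaded, 0.085 at the bottom stop. Spring rate 130 N/m; it starts to sink at about 0.4 N, so 0.6 kg sinks it about 42 mm and 0.9 kg about 65 mm; lightly damped. To be eased: any hook speed over 0.12 m/s, down or up, counts as a jerk
- hook_seat (a point): moves with the hooks: where the centre of the hung bail bar lies, 229 mm above the bench when unloaded. The two J hooks (10 mm steel rod) stand 45 mm to either side of it along y, from 16 mm below it to their tips 28 mm above it on the -x side, mouth about 35 mm; shanks run back along +x to a cross rod 120 mm behind. Axes as the stand's; the hung bar lies along y, the bail's legs outside the hooks
- pointer_tip (a point): tip of the thin red pointer in front of the rule; moves down with the hooks; 285 mm above the bench when unloaded
- index_marker (a joint): how far the blue index marker has been pushed down its rod, m: 0 at the top, up to 0.09. It starts within 12 mm of the top, slides stiffly (about 2 N) and stays where it is left. At equal values of this joint and scale_hook the blade is level with the pointer
- marker_blade (a point): tip of the marker's blue blade, which points at the pointer from the other side; to be brought level with pointer_tip
- marker_top (a point): centre of the top of the marker's round blue push button, 28 mm across, 30 mm above the blade; push it straight down. At marker value 0 it is 315 mm above the bench, 122 mm behind (+x) and 88 mm to the right (-y) of the hook seat
- white_carton: white carton, 56 x 86 x 40 mm, bystander; origin under its centre
- tin: round open tin, 66 mm across, 29 mm high, bystander; origin under its centre
- loupe: black eye loupe, 44 mm across, 34 mm high, bystander; origin under its centre

How it is judged:
On the way, in this order (a step that is already met when the one before it is completed fails the run):
1. the tote hangs by its bar in both hooks, let go, and the pointer has settled (distance between crate_grip and hook_seat below 0.02 m and contact force between the fingers and crate below 0.05 N and value of joint scale_hook above 0.025 m and velocity of joint scale_hook between -0.01 and 0.01 m/s), for 0.3 s.
2. the marker's blade is level with the pointer, within 5 mm (z of marker_blade in the frame of pointer_tip between -0.005 and 0.005 m), for 0.2 s.
At the end, for the whole second after the job is handed in: tote at rest, tilt under 20 degrees, bar in both hooks (centre within 20 mm of the hook seat, 6 mm in height, parallel to its y within 0.15 rad), both padlocks in it, pointer at rest over 25 mm down, marker's blade level with the pointer within 5 mm (all of step 2 and distance between crate_grip and hook_seat below 0.02 m and z of crate_grip in the frame of hook_seat between -0.006 and 0.006 m and angle between the y axis of crate and the y axis of hook_seat, either way round below 0.15 rad and angle between crate's own z axis and vertical below 0.35 rad and value of joint scale_hook above 0.025 m and velocity of joint scale_hook between -0.01 and 0.01 m/s and linear speed of crate below 0.05 m/s and distance between each of padlock_large, padlock_little and crate below 0.085 m); the robot touches nothing.
It fails at once if the hooks move faster than 0.12 m/s, down or up (velocity of joint scale_hook above 0.12 m/s or velocity of joint scale_hook below -0.12 m/s).
It fails at once if a padlock leaves the tote (distance between any of padlock_large, padlock_little and crate above 0.1 m).
It fails at once if the carton, the tin or the loupe is moved more than 30 mm (distance of any of white_carton, tin, loupe from where it was at the start of the episode above 0.03 m).
It also fails if it takes over 72 s, if anything falls off the work surface, if the arm or the gripper's body presses on something with over 40 N, if the wrist force passes 120 N, or if a joint passes its speed limit or range.

## Robot

A 6-joint arm with a two-finger parallel gripper is mounted at the origin on a cart in front of the work surface, level with it; the furniture and walls round the work are solid. World frame = base frame: x ahead of the robot, y to its left, z up, the work surface at z = 0. Lengths are in m, angles in rad, forces in N, time in s.
With the tool pointing down it reaches from about 0.35 to 0.85 m from the base axis. Payload 8.1 kg.
Tool frame: the origin (TCP) lies at the very end of the fingers, on their centre line; the grasp point (between the pads) lies manip.grip_depth behind it (manip.grip_depth is the distance from the TCP to the grasp point, in m); z points along the fingers, y is the line along which they close (so a half turn about z gives the same grasp; the last joint's range is limited). The gripper opens to 93 mm and grips with 3 to 60 N. Pads are 15 mm wide; open, the fingers measure 128 mm over their backs; the gripper's body (75 mm by 188 mm) begins 65 mm behind the grasp point.
Start: joints at [1.231, 0.13, 1.488, -0, 1.523, -0.085], TCP at [0.151, 0.581, 0.219] pointing down, gripper open.
Joint ranges: [-2.96, 2.96], [-0.89, 2.26], [0.02, 2.5], [-1.34, 4.48], [0, 2.73], [-2.66, 2.66]. Speed limits (rad/s): [2.39, 2.39, 2.79, 3.14, 3.14, 3.14].

## Interface

Orientations are given as a unit quaternion [w, x, y, z].
In Python, from cell import status, cams, manip gives the robot as it stands.
- The arm moves only by the tool drive_tool, never from a script. Its argument "deltas" is a list of rows, each a list of 4 numbers: the shift along the world's x, y, z in mm, then the turn about the world's z in rad. In form: [[dx, dy, dz, roll], ...]. A call has 1 to 20 rows; each row is the pose to reach, as a shift and turn from the pose commanded when the call began; what a row does not reach only later rows make up. A row lasts 1/10 s, in which the tool goes at most 50 mm and 8.59 degrees, less where a joint would pass 70% of its speed; a pose out of reach is approached as far as the arm can. A call with a gripper value outside its range is refused whole. "grip" is the finger opening in mm, from 0 to 93, set as the call begins (left out, the last holds). The fingers move at their own pace and stop on an object; "force" is the grip in N (left out, the last holds). Time passes only in rows, so rows that repeat a pose let the fingers close. It gives the time, the measured TCP pose, the force, the opening and the grip force at its end, in the units of the state.
- status.get_state(): the state, without advancing time (a new reading comes with each control period).
- cams.snapshot(name): name is "scene" or "top" or "wrist"; returns (picture, depth): 384x512x3 uint8, red, green, blue; 384x512 float32, m along the optical axis (not along the pixel's ray), 0 where there is no reading.
- cams.camera_model(name): a dict with "fx", "fy", "cx", "cy" (pixels), "k1" (the pictures are not rectified: a ray, as slopes to the right and down, at radius r is drawn at 1 + k1 r^2 times it, then the intrinsics apply), "cam_to_world" (4x4, takes a point from camera to world coordinates). Camera axes: x right, y up, looking along -z (the intrinsics and any distortion apply to the point x, -y, -z); pixel columns grow to the right and rows downward; lengths in m; the calibration is good to about 2 mm. A picture is of the moment at which its call begins: read the wrist's pose just before it. camera_model takes no time and is no camera call; for the wrist camera it gives the pose at the moment of the call.
- manip.sign_off(): hands the job in; it is judged then, once.
The state is a dict: "t": time; "joint_positions": joint angles; "dq": joint speeds; "effort": joint torques, N m; "tool_pos": TCP position; "eef_rot": TCP orientation; "wrist_force": force on the tool from outside, world axes, zero at the start; "torque": the same for the moment, N m; "width": opening from 0.0 (shut) to 1.0 (fully open); "grip_force": force on a finger pad.
Only numpy, scipy, OpenCV 4.12 (cv2) and the standard library are available. Lean on these libraries where they do the work, as an engineer would, in place of code of your own. Each camera call takes 0.05 s, during which the arm holds its last target. There are 200 camera calls.

## Working session

There is one attempt and no reset: what is moved stays moved. The work goes in short steps, Python scripts to look and compute and a tool call to move; the robot and the scene stay as the last step left them, time stands still between calls to the robot, and variables do not carry over. Pictures are saved under pics/ and viewed, at most 10 in all, crops included, and the job is handed in when it is done.

Besides the shell and the picture viewer there is one more tool, called in YAML: its name, and indented under it one key for each argument. drive_tool: Moves the arm, as the interface text tells. Its arguments: {"type":"object","properties":{"deltas":{"type":"array","items":{"type":"array","items":{"type":"number"}}},"grip":{"type":"number"},"force":{"type":"number"}},"required":["deltas"]}

```bash
mkdir -p pics; cat > h.py <<'E'
import numpy as np, cv2
from cell import status, cams, manip
def snap(n,f):
    p,d=cams.snapshot(n); m=cams.camera_model(n); cv2.imwrite(f'pics/{f}.png',p[:,:,::-1]); np.savez(f'pics/{f}.npz',p=p,d=d,M=m['cam_to_world'],k=[m['fx'],m['fy'],m['cx'],m['cy'],m['k1']]); return p,d
def cloud(f):
    z=np.load(f'pics/{f}.npz'); fx,fy,cx,cy,k1=z['k']; d=z['d']
    K=np.array([[fx,0,cx],[0,fy,cy],[0,0,1]]); v,u=np.mgrid[:384,:512]
    q=cv2.undistortPoints(np.stack([u,v],-1).reshape(-1,1,2).astype(float),K,np.array([k1,0,0,0.])).reshape(384,512,2)
    P=np.stack([q[...,0]*d,-q[...,1]*d,-d],-1); M=z['M']
    W=P@M[:3,:3].T+M[:3,3]; W[d==0]=np.nan
    return z['p'],W
E
python3 - <<'E'
from h import *
snap('scene','s0');snap('top','t0')
print(manip.grip_depth,status.get_state())
for n in('s0','t0'): cv2.imwrite(f'pics/{n}b.png',cv2.resize(cv2.imread(f'pics/{n}.png'),(800,600),interpolation=cv2.INTER_CUBIC))
E
```

```text
0.0188 {'t': 0.1, 'joint_positions': array([ 1.23061379e+00,  1.31066656e-01,  1.48916533e+00, -2.73298831e-05,
        1.52297716e+00, -8.54254311e-02]), 'dq': array([-0.00011153, -0.00127413, -0.00268709, -0.00142554,  0.00011151,
       -0.00025625]), 'effort': array([ 1.54037334e-03, -5.61336172e+01, -4.93098021e+01,  7.69893662e-02,
        2.92054022e-02, -6.69236101e-05]), 'tool_pos': array([0.15104111, 0.58015852, 0.21770645]), 'eef_rot': array([-1.57361010e-04,  1.27033674e-01,  9.91898076e-01, -7.92892883e-04]), 'wrist_force': array([0.10592161, 0.33583906, 0.34788347]), 'torque': array([-0.02067678, -0.01047446, -0.00694713]), 'grip_force': 0.0, 'width': 1.0041420370236585}
```

View pics/s0b.png

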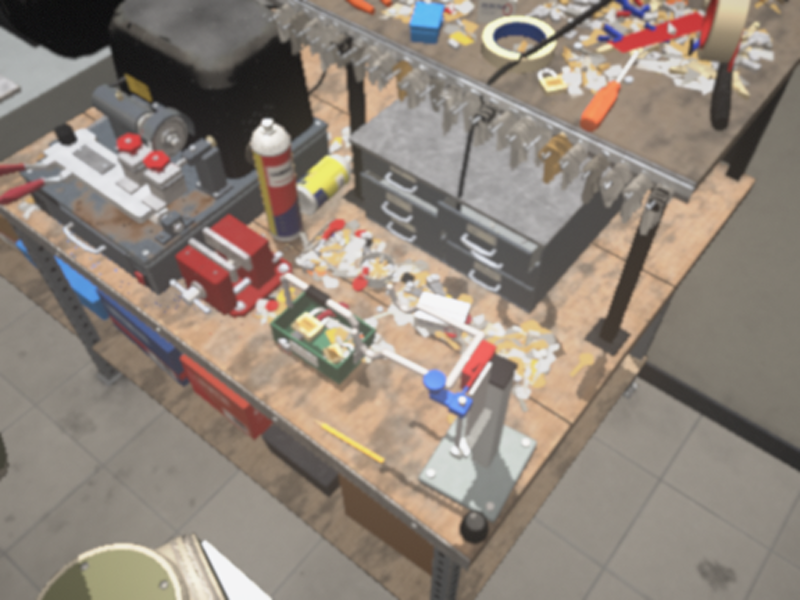

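View pics/t0b.png

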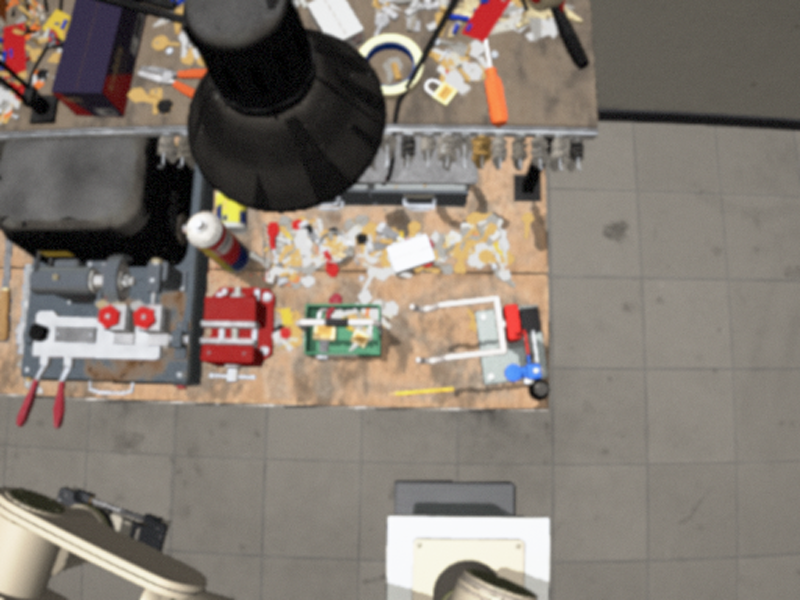

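The scene view shows the tote (big px 320,330), the stand (485,430) and the loupe (475,527). The top view shows the tote at about (343,330), hook tips at (418,305) and (420,360), the cross rod at x≈502 and the blue button at (513,372).

```bash
python3 - <<'E'
from h import *
p,W=cloud('t0')
np.set_printoptions(precision=3,suppress=True)
hsv=cv2.cvtColor(p,cv2.COLOR_RGB2HSV)
x,y,z=W[...,0],W[...,1],W[...,2]
reg=(x>0.2)&(x<0.9)&(y>-0.4)&(y<0.6)
def rep(n,m):
    q=W[m]
    if len(q)>3: 
        r=cv2.minAreaRect((q[:,:2]*1000).astype(np.float32)); print(n,len(q),np.nanmean(q,0),'z',np.nanmin(q[:,2]),np.nanmax(q[:,2]),r)
g=reg&(hsv[...,0]>50)&(hsv[...,0]<90)&(hsv[...,1]>80)
rep('green',g)
rep('green rim',g&(z>0.035))
b=reg&(hsv[...,0]>100)&(hsv[...,0]<125)&(hsv[...,1]>150); rep('blue top',b&(z>0.295)); rep('blue',b)
u,v=np.meshgrid(np.arange(512),np.arange(384))
tote=(u>190)&(u<250)&(v>185)&(v<235)
rep('bar',tote&(z>0.1)); rep('sleeve',tote&(z>0.1)&(p.max(-1)<70))
st=(u>255)&(u<350)&(v>180)&(v<250)
rep('hooks+arm',st&(z>0.19)&(z<0.275)&(hsv[...,1]<60)&(u<325))
rep('tips',st&(z>0.19)&(u<275))
rep('col',st&(z>0.25)&(z<0.27)&(u>320))
for i,j in ((205,206),(205,214),(205,225),(206,242),(195,267),(196,280),(192,300),(230,268),(228,280),(225,310),(191,318),(205,320),(222,321),(237,328),(202,340),(248,345)): print(j,i,W[i,j],p[i,j])
c=cv2.resize(cv2.imread('pics/t0.png')[180:260,185:355],None,fx=4.6,fy=4.6,interpolation=cv2.INTER_CUBIC); cv2.imwrite('pics/c1.png',c)
E
```

```text
green 812 [0.575 0.303 0.363] z -0.004245654442577296 0.9491717748556727 ((636.0143432617188, 237.41302490234375), (347.39642333984375, 723.272705078125), 0.8521616458892822)
green rim 504 [0.625 0.33  0.582] z 0.035415771895764614 0.9491717748556727 ((636.0143432617188, 237.41302490234375), (347.39642333984375, 723.272705078125), 0.8521616458892822)
blue top 246 [0.586 0.134 0.659] z 0.29574975494653155 0.9446608266685101 ((711.50390625, 182.5509033203125), (732.6621704101562, 378.20965576171875), 65.27458953857422)
blue 412 [0.583 0.2   0.483] z -0.001389167757494203 0.9446608266685101 ((695.3683471679688, 178.51449584960938), (773.5448608398438, 414.3975830078125), 70.86666107177734)
bar 245 [0.51  0.249 0.134] z 0.10475463896603876 0.14356467784596671 ((510.1376647949219, 249.00015258789062), (14.910517692565918, 152.18930053710938), 1.0775671005249023)
sleeve 13 [0.509 0.248 0.139] z 0.13616163992859676 0.1429753596125245 ((509.219482421875, 249.22454833984375), (3.745134115219116, 23.558534622192383), 0.263792484998703)
hooks+arm 592 [0.488 0.015 0.242] z 0.21872278965472614 0.
[... 443 characters left out ...]
787017822266)
206 205 [0.513 0.278 0.141] [233 231 232]
214 205 [0.514 0.256 0.139] [75 72 74]
225 205 [0.515 0.224 0.134] [245 242 241]
242 206 [0.515 0.176 0.119] [165 163 156]
267 195 [0.57  0.106 0.001] [162 143 128]
280 196 [0.524 0.067 0.243] [198 189 182]
300 192 [0.535 0.015 0.244] [243 241 239]
268 230 [0.432 0.098 0.257] [224 218 214]
280 228 [0.464 0.063 0.004] [190 181 173]
310 225 [ 0.448 -0.012  0.244] [243 242 240]
318 191 [ 0.538 -0.033  0.248] [246 244 242]
320 205 [ 0.501 -0.038  0.248] [245 243 241]
321 222 [ 0.456 -0.041  0.245] [247 246 244]
328 237 [ 0.411 -0.05   0.317] [ 89 154 248]
340 202 [ 0.508 -0.09   0.255] [57 58 58]
345 248 [ 0.402 -0.136  0.034] [105 102  98]
```

View pics/c1.png

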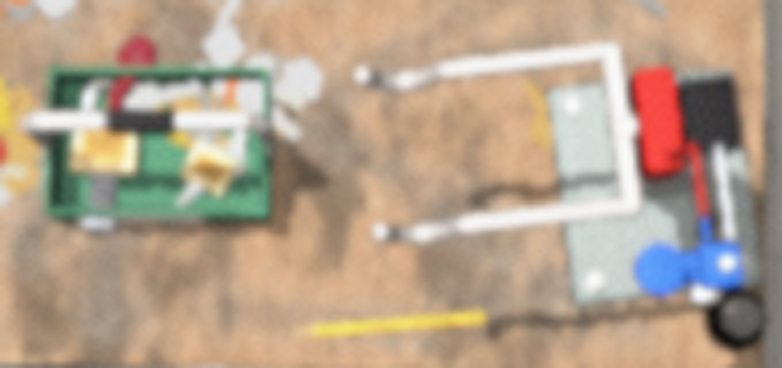

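The crop shows the tote's bar along world y with the sleeve at crop (140,122). The hooks open to the left, with shanks from (440,70) to (600,50) and from (440,228) to (635,205). The blue button is at (660,270).

```bash
python3 - <<'E'
from h import *
np.set_printoptions(precision=4,suppress=True)
p,W=cloud('t0'); hsv=cv2.cvtColor(p,cv2.COLOR_RGB2HSV)
x,y,z=W[...,0],W[...,1],W[...,2]; u,v=np.meshgrid(np.arange(512),np.arange(384))
def box(a,b,c,d): return (u>=185+a/4.6)&(u<=185+b/4.6)&(v>=180+c/4.6)&(v<=180+d/4.6)
hz=(z>0.215)&(z<0.28)
def fit(n,m,ax):
    q=W[m]; a=np.polyfit(q[:,ax],q[:,1-ax],1); print(n,len(q),q.mean(0),'slope',a[0]); return q.mean(0)
A=fit('shank L',box(445,590,30,95)&hz,1); B=fit('shank R',box(445,600,190,250)&hz,1); C=fit('cross',box(600,640,80,180)&hz&(hsv[...,1]<60),0)
for n,b in (('tipL',box(350,385,50,100)),('tipR',box(370,400,210,260))):
    q=W[b&hz]; print(n,len(q),q.mean(0), q.min(0),q.max(0))
q=W[box(635,685,235,300)&(z>.295)&(z<.33)&(hsv[...,2]>80)]; print('button',len(q),q.mean(0),q.min(0),q.max(0))
q=W[box(20,275,100,140)&(z>.11)&(z<.16)]; a=np.polyfit(q[:,1],q[:,0],1);print('bar',q.mean(0),q.min(0),q.max(0),a)
q=W[box(105,175,105,140)&(z>.11)&(z<.16)&(p.max(-1)<110)];print('sleeve',q.mean(0),q.min(0),q.max(0))
# tote rim
q=W[box(35,285,50,230)&(z>.035)&(z<.065)&(hsv[...,0]>50)&(hsv[...,0]<90)&(hsv[...,1]>70)];print('rim',cv2.minAreaRect((q[:,:2]*1000).astype(np.float32)))
print(np.unique(np.round(z[box(445,590,30,95)&hz],3),return_counts=True))
# same from scene cam button
p,W=cloud('s0');hsv=cv2.cvtColor(p,cv2.COLOR_RGB2HSV);z=W[...,2]
q=W[(W[...,0]<.55)&(W[...,0]>.3)&(W[...,1]>-.2)&(W[...,1]<.1)&(hsv[...,0]>100)&(hsv[...,0]<125)&(hsv[...,1]>120)&(z>.25)&(z<.33)]
print('scene blue',len(q),q.min(0),q.max(0)); t=q[q[:,2]>q[:,2].max()-.006];print(t.mean(0),len(t))
E
```

```text
shank L 121 [0.5318 0.0207 0.2446] slope -0.13027010233307426
shank R 128 [0.4416 0.0183 0.2436] slope -0.13185153165619082
cross 118 [ 0.4925 -0.0384  0.2443] slope 0.12272619882768518
tipL 27 [0.5202 0.1067 0.2464] [0.5158 0.0992 0.2248] [0.5264 0.1148 0.2617]
tipR 22 [0.4316 0.0963 0.2497] [0.4271 0.0899 0.2326] [0.4369 0.1028 0.2583]
button 97 [ 0.4093 -0.0511  0.3158] [ 0.396  -0.0632  0.3109] [ 0.4233 -0.04    0.3229]
bar [0.5098 0.2499 0.1345] [0.5023 0.1729 0.1108] [0.5177 0.3275 0.1436] [-0.017  0.514]
sleeve [0.5102 0.2516 0.1392] [0.5045 0.2346 0.1332] [0.5167 0.2702 0.1436]
rim ((510.6699523925781, 250.96762084960938), (143.32208251953125, 97.96419525146484), 89.97760009765625)
(array([0.235, 0.239, 0.24 , 0.241, 0.242, 0.243, 0.244, 0.245, 0.246,
       0.247, 0.248, 0.249]), array([ 1,  1,  4,  8, 11, 19, 12, 21, 13, 16, 12,  3]))
scene blue 231 [ 0.3938 -0.0972  0.287 ] [ 0.4231 -0.0391  0.3187]
[ 0.4054 -0.0505  0.3149] 107
```

drive_tool:
  deltas:
    - [15,-33,10,-0.13]
    - [30,-66,20,-0.26]
    - [45,-99,30,-0.39]
    - [60,-132,30,-0.52]
    - [75,-165,30,-0.65]
    - [90,-198,30,-0.78]
    - [105,-231,30,-0.91]
    - [120,-264,30,-1.04]
    - [135,-297,30,-1.17]
    - [150,-329,30,-1.307]
    - [185,-329,30,-1.307]
    - [225,-329,30,-1.307]
    - [265,-329,30,-1.307]
    - [305,-329,30,-1.307]
    - [340,-329,20,-1.307]
    - [359,-329,0,-1.307]
    - [359,-329,-10,-1.307]
    - [359,-329,-10,-1.307]
    - [359,-329,-10,-1.307]
  grip: 60

```text
t: 2.0
tool_pos: [0.5092, 0.2518, 0.2087]
eef_rot: [-0.0, 0.704, 0.71, -0.0]
wrist_force: [1.0, 0.3, 0.7]
width: 0.647
grip_force: 0.0
```

```bash
python3 - <<'E'
from h import *
s=status.get_state(); print(s['t'],s['tool_pos'],s['eef_rot'],s['wrist_force'])
snap('wrist','w1'); snap('top','t1')
p,W=cloud('w1'); z=W[...,2]
m=(z>.1)&(z<.165)&(abs(W[...,0]-.51)<.04)&(abs(W[...,1]-.25)<.1); q=W[m]; print(len(q))
if len(q): print(q.mean(0),np.percentile(q,[2,98],axis=0),np.polyfit(q[:,1],q[:,0],1))
cv2.imwrite('pics/w1b.png',cv2.resize(cv2.imread('pics/w1.png'),(640,480)))
E
```

```text
2.0 [0.50917825 0.25177257 0.20873074] [-2.66335289e-04  7.03741498e-01  7.10455971e-01 -3.82706549e-04] [1.03467095 0.29756805 0.67761196]
2606
[0.51379158 0.26795552 0.13642926] [[0.50701452 0.19998977 0.12440947]
 [0.52125182 0.33141474 0.1408778 ]] [-0.01819754  0.51866772]
```

View pics/w1b.png

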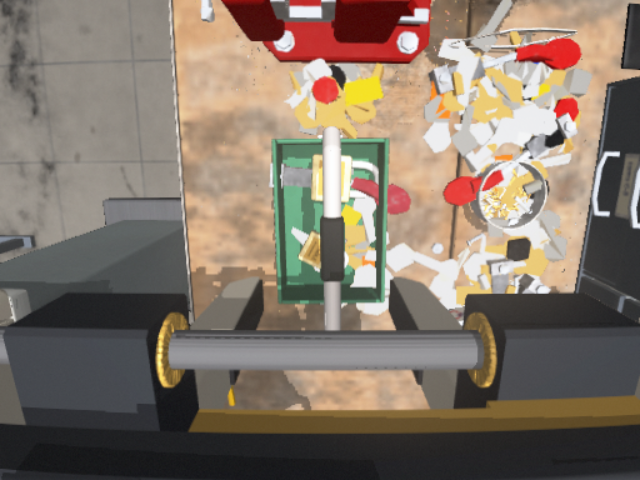

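The wrist view shows the sleeve at (332,248), centred between the open fingers, with the bar along the image vertical. I'll descend and grip.

drive_tool:
  deltas:
    - [1,0,-15,0.008]
    - [2,0,-32,0.008]
    - [3,0,-50,0.008]
    - [3,0,-66,0.008]
    - [3,0,-80,0.008]
    - [3,0,-90,0.008]
    - [3,0,-96,0.008]
    - [3,0,-96,0.008]
    - [3,0,-96,0.008]

```text
t: 3.0
tool_pos: [0.5136, 0.2518, 0.1132]
eef_rot: [0.0, 0.701, 0.713, 0.0]
wrist_force: [0.5, -0.1, 0.7]
width: 0.646
grip_force: 0.0
```

drive_tool:
  deltas:
    - [0,0,0,0]
    - [0,0,0,0]
    - [0,0,0,0]
    - [0,0,0,0]
    - [0,0,0,0]
    - [0,0,0,0]
    - [0,0,0,0]
    - [0,0,0,0]
  grip: 0
  force: 50

```text
t: 3.8
tool_pos: [0.5133, 0.2516, 0.1127]
eef_rot: [0.0, 0.701, 0.713, 0.0]
wrist_force: [1.3, 1.0, 0.2]
width: 0.166
grip_force: 50.0
```

drive_tool:
  deltas:
    - [0,0,4,0]
    - [0,0,10,0]
    - [0,0,20,0]
    - [0,0,32,0]
    - [0,0,45,0]
    - [0,0,60,0]
    - [0,0,75,0]
    - [0,0,90,0]
    - [0,0,105,0]
    - [0,0,120,0]
    - [0,0,135,0]
    - [0,0,148,0]
    - [0,0,158,0]
    - [0,0,164,0]
    - [0,0,165,0]
    - [0,0,165,0]
    - [0,0,165,0]
    - [0,0,165,0]

```text
t: 5.6
tool_pos: [0.5128, 0.2515, 0.2767]
eef_rot: [-0.0, 0.701, 0.713, -0.001]
wrist_force: [-0.3, -0.7, -8.9]
width: 0.165
grip_force: 50.0
```

```bash
python3 - <<'E'
from h import *
s=status.get_state(); print(s['t'],s['tool_pos'],s['eef_rot'],s['wrist_force'],s['torque'])
snap('scene','s2')
cv2.imwrite('pics/s2b.png',cv2.resize(cv2.imread('pics/s2.png')[130:350,120:380],None,fx=2.7,fy=2.7,interpolation=cv2.INTER_CUBIC))
snap('wrist','w2'); p,W=cloud('w2'); T=s['tool_pos']; z=W[...,2]
m=(abs(z-T[2]-.019)<.02)&(abs(W[...,0]-.514)<.03)&(abs(W[...,1]-.29)<.04);q=W[m];print(len(q),q.mean(0),'dz/dy',np.polyfit(q[:,1],q[:,2],1),'dx/dy',np.polyfit(q[:,1],q[:,0],1))
E
```

```text
5.6 [0.51284688 0.25148987 0.27672834] [-3.06375950e-04  7.01076664e-01  7.13085524e-01 -6.73392393e-04] [-0.2747729  -0.67294586 -8.86442427] [-0.12177968  0.0470731  -0.01473783]
5328 [0.51289992 0.28268759 0.29975109] dz/dy [-0.07113399  0.31985979] dx/dy [-0.0169669   0.51769626]
```

View pics/s2b.png

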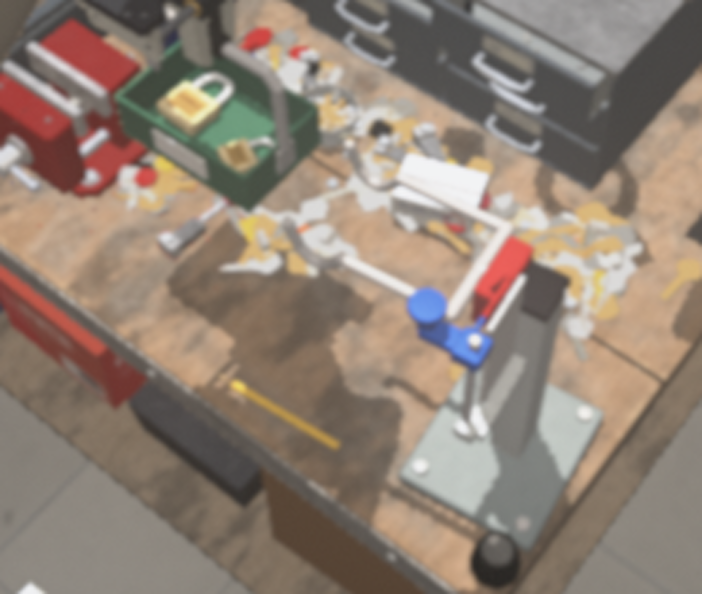

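The scene view shows the tote lifted level with both padlocks inside. It weighs about 9.2 N, so I expect a sink of about 67 mm. Next I turn it and line it up in front of the hooks.

drive_tool:
  deltas:
    - [-1,0,0,-0.03]
    - [-4,0,0,-0.1]
    - [-8,0,0,-0.2]
    - [-12,0,0,-0.31]
    - [-17,0,0,-0.42]
    - [-21,0,-1,-0.54]
    - [-26,0,-3,-0.66]
    - [-30,0,-5,-0.78]
    - [-35,0,-7,-0.9]
    - [-39,0,-9,-1.02]
    - [-44,0,-11,-1.14]
    - [-48,0,-13,-1.25]
    - [-52,0,-15,-1.34]
    - [-54,0,-16,-1.41]
    - [-56,0,-17,-1.45]
    - [-56,0,-17,-1.459]
    - [-56,0,-17,-1.459]
    - [-56,0,-17,-1.459]
    - [-56,0,-17,-1.459]

```text
t: 7.6
tool_pos: [0.4573, 0.2516, 0.2607]
eef_rot: [-0.0, 0.998, 0.065, 0.0]
wrist_force: [0.5, -1.0, -9.5]
width: 0.168
grip_force: 50.0
```

```bash
python3 - <<'E'
from h import *
s=status.get_state(); print(s['t'],s['tool_pos'],s['eef_rot'],s['wrist_force'],s['torque'])
snap('top','t3');snap('wrist','w3')
cv2.imwrite('pics/t3b.png',cv2.resize(cv2.imread('pics/t3.png')[150:270,185:355],None,fx=4.6,fy=4.6,interpolation=cv2.INTER_CUBIC))
p,W=cloud('t3'); ex=np.array([.129,-.9916]);ey=np.array([.9916,.129]); o=np.array([.479,.081])
X=(W[...,:2]-o)@ex; Y=(W[...,:2]-o)@ey; z=W[...,2]
m=(abs(X+.17)<.025)&(z>.24)&(z<.3)&(abs(Y)>.045)&(abs(Y)<.1)
print('bar pts',m.sum(),Y[m].min(),Y[m].max(),np.polyfit(Y[m],X[m],1),np.polyfit(Y[m],z[m],1))
h=cv2.cvtColor(p,cv2.COLOR_RGB2HSV); g=(h[...,0]>50)&(h[...,0]<90)&(h[...,1]>80)&(abs(X+.17)<.08)&(abs(Y)<.1)&(z>.1)
print('rim',np.percentile(X[g],[1,99]),np.percentile(Y[g],[1,99]),z[g].max())
E
```

```text
7.6 [0.4573145  0.25163982 0.26068134] [-2.45946732e-05  9.97907951e-01  6.46507553e-02  3.74853473e-05] [ 0.51518098 -1.04033801 -9.51187539] [-0.03487751  0.23522942 -0.00221609]
bar pts 66 -0.07736300633728219 -0.04552791379965205 [-0.00802067 -0.17095492] [0.65168066 0.31829888]
rim [-0.21553086 -0.10793534] [-0.07093002  0.07938778] 0.7742126654758739
```

View pics/t3b.png

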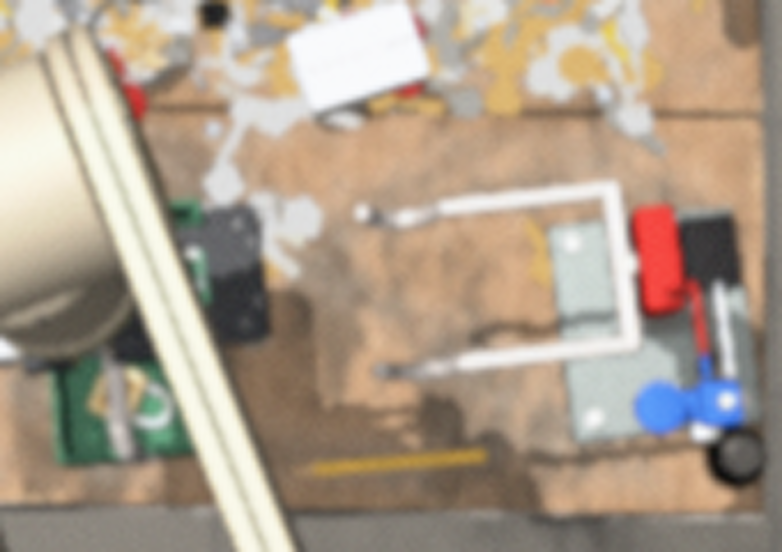

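```bash
python3 - <<'E'
from h import *
p,W=cloud('w3'); ex=np.array([.129,-.9916]);ey=np.array([.9916,.129]); o=np.array([.4573,.2516])
X=(W[...,:2]-o)@ex; Y=(W[...,:2]-o)@ey; z=W[...,2]
for lo,hi in ((.008,.022),(.026,.06),(.01,.06)):
    m=(abs(X)<.004)&(z>.25)&(z<.3)&(Y>lo)&(Y<hi); print(lo,m.sum(),np.polyfit(Y[m],z[m],1),np.polyfit(Y[m],X[m],1))
for n in('w3',):
    h=cv2.cvtColor(p,cv2.COLOR_RGB2HSV); g=(h[...,0]>50)&(h[...,0]<90)&(h[...,1]>80)&(z>.17)&(z<.215)&(abs(X)<.07)&(abs(Y)<.1)
    A=np.c_[X[g],Y[g],np.ones(g.sum())]; print(g.sum()); e=g&(abs(abs(X)-.05)<.006)&(z>.185)
    if e.sum()>20: print('rim plane',np.linalg.lstsq(np.c_[X[e],Y[e],np.ones(e.sum())],z[e],rcond=None)[0],e.sum())
    print(np.percentile(X[g],[1,99]),np.percentile(Y[g],[1,99]))
E
```

```text
0.008 418 [0.01643367 0.28685648] [-3.73538930e-03 -7.00856639e-05]
0.026 1119 [-0.0047397  0.2837298] [ 0.00618987 -0.00032511]
0.01 1638 [-0.08816425  0.28766767] [ 0.00383987 -0.00021542]
1326
rim plane [ 0.00089008 -0.00355372  0.19789332] 959
[-0.04916845  0.04902949] [-0.02175975  0.07783666]
```

The bar is level and parallel to the hooks, with its centre at z=0.278. The top view shows it at the hooks' front left. Now I move over the hooks.

drive_tool:
  deltas:
    - [0,-3,0,0]
    - [1,-10,0,0]
    - [2,-20,0,0]
    - [4,-32,0,0]
    - [5,-44,0,0]
    - [6,-57,0,0]
    - [8,-70,0,0]
    - [9,-84,0,0]
    - [11,-98,0,0]
    - [12,-112,0,0]
    - [14,-125,0,0]
    - [15,-138,0,0]
    - [17,-150,0,0]
    - [18,-160,0,0]
    - [19,-167,0,0]
    - [19,-170,0,0]
    - [19,-170,0,0]
    - [19,-170,0,0]
    - [19,-170,0,0]

```text
t: 9.6
tool_pos: [0.4762, 0.0821, 0.2606]
eef_rot: [-0.0, 0.998, 0.065, -0.0]
wrist_force: [-0.1, 0.0, -8.8]
width: 0.168
grip_force: 50.0
```

```bash
python3 - <<'E'
from h import *
s=status.get_state(); print(s['t'],s['tool_pos'],s['eef_rot'],s['wrist_force'],s['torque'])
snap('wrist','w4'); snap('scene','s4')
a=cv2.resize(cv2.imread('pics/w4.png'),(480,360)); b=cv2.resize(cv2.imread('pics/s4.png')[150:330,160:360],(320,288),interpolation=cv2.INTER_CUBIC); b=cv2.copyMakeBorder(b,0,72,0,0,0)
cv2.imwrite('pics/c4.png',np.hstack([a,b]))
E
```

```text
9.6 [0.47616349 0.08207084 0.26062709] [-9.31310381e-05  9.97907658e-01  6.46552190e-02 -3.24867790e-06] [-0.08948064  0.04453142 -8.82470608] [-0.0616186   0.19515924  0.03292748]
```

View pics/c4.png

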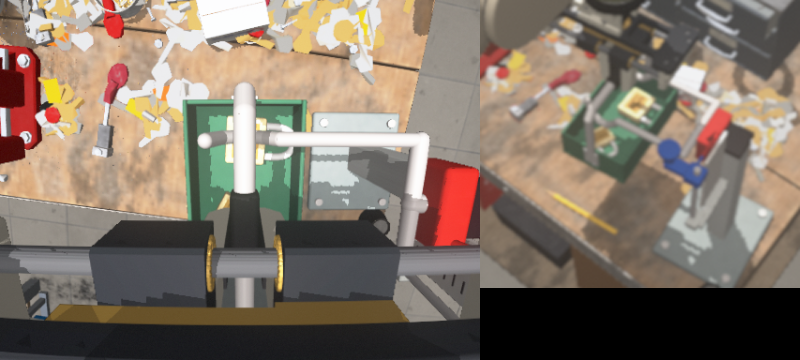

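The wrist view shows the bar (x≈245) between the hook tip (205,140) and the shank riser (280,138), centred. The scene view agrees. I'll lower it gently.

drive_tool:
  deltas:
    - [0,0,-2,0]
    - [0,0,-5,0]
    - [0,0,-9,0]
    - [0,0,-13,0]
    - [0,0,-17,0]
    - [0,0,-21,0]
    - [0,0,-25,0]
    - [0,0,-29,0]
    - [0,0,-32,0]
    - [0,0,-35,0]
    - [0,0,-38,0]
    - [0,0,-40,0]
    - [0,0,-42,0]
    - [0,0,-44,0]
    - [0,0,-46,0]
    - [0,0,-48,0]
    - [0,0,-50,0]
    - [0,0,-52,0]
    - [0,0,-54,0]
    - [0,0,-56,0]

```text
t: 11.7
tool_pos: [0.4763, 0.0817, 0.2046]
eef_rot: [-0.0, 0.998, 0.064, 0.0]
wrist_force: [0.3, -1.2, -7.4]
width: 0.171
grip_force: 50.0
```

drive_tool:
  deltas:
    - [0,0,-2,0]
    - [0,0,-4,0]
    - [0,0,-6,0]
    - [0,0,-8,0]
    - [0,0,-10,0]
    - [0,0,-12,0]
    - [0,0,-14,0]
    - [0,0,-16,0]
    - [0,0,-18,0]
    - [0,0,-20,0]
    - [0,0,-22,0]
    - [0,0,-24,0]
    - [0,0,-25,0]
    - [0,0,-25,0]
    - [0,0,-25,0]

```text
t: 13.2
tool_pos: [0.4763, 0.0816, 0.1797]
eef_rot: [0.0, 0.998, 0.064, 0.0]
wrist_force: [-0.6, 0.1, -3.8]
width: 0.17
grip_force: 50.0
```

drive_tool:
  deltas:
    - [0,0,-2,0]
    - [0,0,-4,0]
    - [0,0,-6,0]
    - [0,0,-8,0]
    - [0,0,-10,0]
    - [0,0,-12,0]
    - [0,0,-14,0]
    - [0,0,-16,0]
    - [0,0,-18,0]
    - [0,0,-20,0]
    - [0,0,-22,0]
    - [0,0,-23,0]
    - [0,0,-24,0]
    - [0,0,-24,0]
    - [0,0,-24,0]

```text
t: 14.7
tool_pos: [0.4763, 0.0817, 0.1557]
eef_rot: [-0.0, 0.998, 0.064, 0.0]
wrist_force: [-1.3, -0.2, -1.0]
width: 0.168
grip_force: 50.0
```

```bash
cat > f.py <<'E'
from h import *
F=[]
for i in range(10): cams.snapshot('wrist'); s=status.get_state(); F.append(np.r_[s['wrist_force'],s['torque']])
print(s['t'],s['tool_pos'],np.round(np.mean(F,0),3),np.round(np.std(F,0),2))
E
python3 f.py
```

```text
15.2 [0.47625067 0.08163302 0.15566043] [-0.575 -0.136 -0.925 -0.054  0.301 -0.005] [0.6  0.19 0.43 0.03 0.04 0.03]
```

drive_tool:
  deltas:
    - [0,0,-1,0]
    - [0,0,-2,0]
    - [0,0,-3,0]
    - [0,0,-4,0]
    - [0,0,-5,0]
    - [0,0,-6,0]
    - [0,0,-7,0]
    - [0,0,-8,0]
    - [0,0,-8,0]
    - [0,0,-8,0]

```text
t: 16.2
tool_pos: [0.4763, 0.0816, 0.1477]
eef_rot: [-0.0, 0.998, 0.064, 0.0]
wrist_force: [-0.6, 0.6, 1.0]
width: 0.169
grip_force: 50.0
```

```bash
python3 f.py
```

```text
16.7 [0.4762316  0.0816632  0.14766208] [-0.378 -0.466 -0.002 -0.06   0.224  0.007] [0.44 0.49 0.42 0.01 0.03 0.04]
```

drive_tool:
  deltas:
    - [0,0,-1,0]
    - [0,0,-2,0]
    - [0,0,-2,0]
    - [0,0,-2,0]
    - [0,0,-2,0]
  force: 15

```text
t: 17.2
tool_pos: [0.4763, 0.0816, 0.1457]
eef_rot: [-0.0, 0.998, 0.064, 0.0]
wrist_force: [-0.6, 0.3, -0.3]
width: 0.174
grip_force: 15.0
```

drive_tool:
  deltas:
    - [0,0,0,0]
    - [0,0,0,0]
    - [0,0,0,0]
    - [0,0,0,0]
    - [0,0,0,0]
    - [0,0,0,0]
    - [0,0,0,0]
    - [0,0,0,0]
  force: 4

```text
t: 18.0
tool_pos: [0.4762, 0.0817, 0.1457]
eef_rot: [-0.0, 0.998, 0.064, 0.0]
wrist_force: [-0.6, -0.4, 0.3]
width: 0.171
grip_force: 4.0
```

```bash
python3 f.py
```

```text
18.5 [0.47622305 0.08164382 0.14563621] [ 0.271  0.441  0.362  0.03   0.117 -0.009] [0.4  0.43 0.51 0.03 0.04 0.03]
```

The force is balanced, so I'll release with a small opening first.

drive_tool:
  deltas:
    - [0,0,0,0]
    - [0,0,0,0]
    - [0,0,0,0]
    - [0,0,0,0]
    - [0,0,0,0]
    - [0,0,0,0]
    - [0,0,0,0]
    - [0,0,0,0]
  grip: 36

```text
t: 19.3
tool_pos: [0.4762, 0.0816, 0.1456]
eef_rot: [0.0, 0.998, 0.064, -0.0]
wrist_force: [0.1, 0.9, -0.3]
width: 0.386
grip_force: 0.0
```

```bash
python3 f.py; python3 - <<'E'
from h import *
snap('wrist','w5')
cv2.imwrite('pics/w5b.png',cv2.resize(cv2.imread('pics/w5.png'),(640,480)))
p,W=cloud('w5'); ex=np.array([.129,-.9916]);ey=np.array([.9916,.129]); o=np.array([.479,.081])
X=(W[...,:2]-o)@ex; Y=(W[...,:2]-o)@ey; z=W[...,2]
m=(abs(X)<.012)&(z>.14)&(z<.19)&(Y>.024)&(Y<.038); print(m.sum(),X[m].mean(),np.percentile(z[m],95))
m=(X>.04)&(X<.1)&(z>.14)&(z<.2)&(Y>.03)&(Y<.06); print('shank',m.sum(),Y[m].mean(),np.percentile(z[m],95))
E
```

```text
19.8 [0.47621649 0.08163324 0.14563324] [-0.042 -0.039  0.172 -0.023  0.169 -0.001] [0.4  0.38 0.56 0.02 0.03 0.03]
675 -0.0010660482324828273 0.17220709579610172
shank 2771 0.04817491572258478 0.18272892284882064
```

View pics/w5b.png

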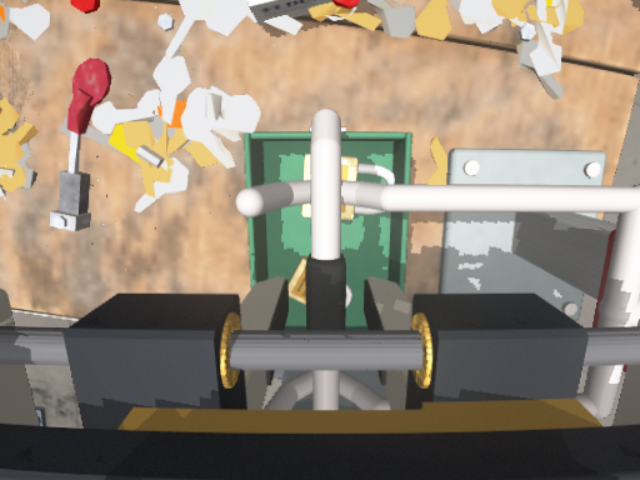

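The view shows the bar at rest in the hook (bar at x≈325 between tip (250,202) and riser (385,197)), with both fingers clear of the sleeve. I'll retreat straight up and close the fingers.

drive_tool:
  deltas:
    - [0,0,3,0]
    - [0,0,8,0]
    - [0,0,16,0]
    - [0,0,26,0]
    - [0,0,38,0]
    - [0,0,52,0]
    - [0,0,68,0]
    - [0,0,86,0]
    - [0,0,106,0]
    - [0,0,128,0]
    - [0,0,150,0]
    - [0,0,172,0]
    - [0,0,192,0]
    - [0,0,208,0]
    - [0,0,218,0]
    - [0,0,220,0]
    - [0,0,220,0]

```text
t: 21.55
tool_pos: [0.4762, 0.0817, 0.3658]
eef_rot: [-0.0, 0.998, 0.064, 0.0]
wrist_force: [-0.2, -0.1, 0.0]
width: 0.388
grip_force: 0.0
```

```bash
python3 - <<'E'
from h import *
np.set_printoptions(precision=4,suppress=True)
s=status.get_state(); print(s['t'],s['tool_pos'])
ex=np.array([.129,-.9916]);ey=np.array([.9916,.129]); o=np.array([.479,.081])
for n,c in(('s6','scene'),('t6','top'),('w6','wrist')):
    snap(c,n); p,W=cloud(n); h=cv2.cvtColor(p,cv2.COLOR_RGB2HSV).astype(int)
    X=(W[...,:2]-o)@ex; Y=(W[...,:2]-o)@ey; z=W[...,2]
    S=np.stack([X,Y,z],-1); near=(X>.1)&(X<.17)&(Y>-.12)&(Y<.05)&(z>.12)&(z<.34)
    r=near&((h[...,0]<8)|(h[...,0]>172))&(h[...,1]>150); b=near&(h[...,0]>100)&(h[...,0]<125)&(h[...,1]>120)
    for k,m in(('red',r),('blue',b)):
        if m.sum()>5: print(n,k,m.sum(),np.percentile(S[m],[1,50,99],axis=0).round(4).tolist())
    bt=b&(np.hypot(X-.122,Y+.088)<.012)
    if bt.sum()>5: print(' button',np.percentile(S[bt],[5,50,95],axis=0).tolist())
    m=(X>.03)&(X<.1)&(abs(abs(Y)-.045)<.008)&(z>.15)&(z<.26); print(' shank top',m.sum(),np.percentile(z[m],[50,90,97]) if m.sum() else '')
p,W=cloud('t0'); X=(W[...,:2]-o)@ex; Y=(W[...,:2]-o)@ey; z=W[...,2]
m=(X>.03)&(X<.1)&(abs(abs(Y)-.045)<.008)&(z>.15)&(z<.26); print('t0 shank top',np.percentile(z[m],[50,90,97]))
c=cv2.imread('pics/s6.png')[210:310,260:350]; cv2.imwrite('pics/c6.png',cv2.resize(c,None,fx=6,fy=6,interpolation=cv2.INTER_CUBIC))
E
```

```text
21.55 [0.4762 0.0817 0.3658]
s6 red 26 [[0.1294, -0.0077, 0.1941], [0.1319, 0.0078, 0.197], [0.1342, 0.0238, 0.1998]]
s6 blue 206 [[0.1116, -0.0998, 0.2875], [0.13, -0.0913, 0.2928], [0.1651, -0.0796, 0.3171]]
 button [[0.11252432150443256, -0.0976883871165709, 0.28876598619849647], [0.12263242989083425, -0.08894279631781529, 0.31431201875301557], [0.13073296326796124, -0.08103877233910727, 0.3162821996643417]]
 shank top 270 [0.1805 0.1831 0.184 ]
t6 red 112 [[0.1354, -0.0295, 0.1921], [0.1429, -0.005, 0.1995], [0.1515, 0.0255, 0.2249]]
t6 blue 152 [[0.1155, -0.0983, 0.2841], [0.1401, -0.0869, 0.295], [0.1662, -0.0643, 0.3198]]
 button [[0.11602817578457406, -0.09708301649742158, 0.3126215120725742], [0.12337553561189206, -0.08826092445732317, 0.3156938497237032], [0.13257881135226446, -0.07798113026612877, 0.31942071622821794]]
 shank top 70 [0.1813 0.1841 0.1856]
w6 red 1147 [[0.1263, -0.0522, 0.1932], [0.138, 0.0001, 0.198], [0.1522, 0.0325, 0.2246]]
 shank top 908 [0.1812 0.1825 0.183 ]
t0 shank top [0.2446 0.2477 0.2485]
```

View pics/c6.png

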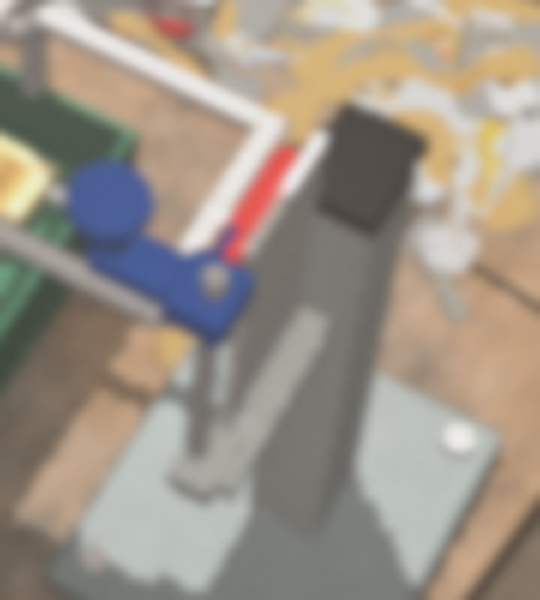

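The crop shows the red pointer and carriage sunk well below the blue marker, with the button at (110,205). The shanks sank 63.3 mm, so the button top should end at z≈0.2517. I'll move above the button.

drive_tool:
  deltas:
    - [-4,-8,0,0]
    - [-12,-22,0,0]
    - [-22,-41,0,0]
    - [-33,-62,0,0]
    - [-44,-83,0,0]
    - [-55,-103,0,0]
    - [-63,-118,0,0]
    - [-68,-126,0,0]
    - [-69,-129,0,0]
    - [-69,-129,0,0]
    - [-69,-129,-10,0]
    - [-69,-129,-20,0]
    - [-69,-129,-30,0]
    - [-69,-129,-38,0]
    - [-69,-129,-42,0]
    - [-69,-129,-42,0]
    - [-69,-129,-42,0]
  grip: 0
  force: 10

```text
t: 23.4
tool_pos: [0.4073, -0.0473, 0.3238]
eef_rot: [0.0, 0.998, 0.064, 0.0]
wrist_force: [-0.1, 0.3, -0.2]
width: 0.006
grip_force: 0.0
```

drive_tool:
  deltas:
    - [0,0,-3,0]
    - [0,0,-6,0]
    - [0,0,-9,0]
    - [0,0,-12,0]
    - [0,0,-15,0]
    - [0,0,-18,0]
    - [0,0,-21,0]
    - [0,0,-24,0]
    - [0,0,-27,0]
    - [0,0,-30,0]
    - [0,0,-30,0]
    - [0,0,-30,0]

```text
t: 24.6
tool_pos: [0.4069, -0.0472, 0.2933]
eef_rot: [-0.0, 0.998, 0.064, -0.0]
wrist_force: [0.3, 0.4, 0.4]
width: 0.008
grip_force: 0.0
```

```bash
cat > m.py <<'E'
from h import *
import sys
n=sys.argv[1]; np.set_printoptions(precision=4,suppress=True)
s=status.get_state(); print(s['t'],s['tool_pos'],s['wrist_force'])
ex=np.array([.129,-.9916]);ey=np.array([.9916,.129]); o=np.array([.479,.081])
for c in('scene','top'):
    snap(c,n+c); p,W=cloud(n+c); h=cv2.cvtColor(p,cv2.COLOR_RGB2HSV).astype(int)
    X=(W[...,:2]-o)@ex; Y=(W[...,:2]-o)@ey; z=W[...,2]; S=np.stack([X,Y,z],-1)
    b=(X>.1)&(X<.17)&(Y>-.12)&(Y<.05)&(z>.12)&(z<.34)&(h[...,0]>100)&(h[...,0]<125)&(h[...,1]>120)
    if b.sum(): print(c,'blue',b.sum(),np.percentile(S[b],[1,50,99],axis=0).tolist())
    bt=b&(np.hypot(X-.122,Y+.088)<.012)
    if bt.sum()>5: print(' button z',np.percentile(z[bt],[5,50,75,95]))
    d=b&(X>.145)
    if d.sum()>5: print(' block z',np.percentile(z[d],[5,50,75,95]))
    m=(X>.03)&(X<.1)&(abs(abs(Y)-.045)<.008)&(z>.15)&(z<.26); print(' shank',m.sum(),np.median(z[m]) if m.sum() else '')
E
python3 m.py m1
```

```text
24.6 [ 0.4069 -0.0472  0.2933] [0.2516 0.3612 0.4426]
scene blue 131 [[0.12241805007570754, -0.09933016233734333, 0.26356015917349696], [0.14362936598681922, -0.09246125056117659, 0.2683549828092623], [0.16559069395484444, -0.08150199515405093, 0.27191413922424945]]
 button z [0.2637 0.2665 0.2683 0.2701]
 block z [0.2672 0.2693 0.27   0.2711]
 shank 130 0.1803003174350023
 shank 98 0.18136149440152383
```

drive_tool:
  deltas:
    - [0,0,-3,0]
    - [0,0,-6,0]
    - [0,0,-9,0]
    - [0,0,-12,0]
    - [0,0,-15,0]
    - [0,0,-18,0]
    - [0,0,-21,0]
    - [0,0,-24,0]
    - [0,0,-27,0]
    - [0,0,-30,0]
    - [0,0,-33,0]
    - [0,0,-36,0]
    - [0,0,-38,0]
    - [0,0,-40,0]
    - [0,0,-40,0]
    - [0,0,-40,0]

```text
t: 26.3
tool_pos: [0.4069, -0.0473, 0.2534]
eef_rot: [-0.0, 0.998, 0.064, -0.0]
wrist_force: [-0.5, 0.7, -0.4]
width: 0.006
grip_force: 0.0
```

drive_tool:
  deltas:
    - [0,0,5,0]
    - [0,0,20,0]
    - [0,0,45,0]
    - [0,0,75,0]
    - [0,0,100,0]
    - [0,0,120,0]
    - [20,40,130,0]
    - [50,75,130,0]
    - [70,130,130,0]
    - [70,170,130,0]
    - [70,200,130,0]
    - [70,200,130,0]
    - [70,200,130,0]

```text
t: 27.6
tool_pos: [0.4772, 0.153, 0.3845]
eef_rot: [0.0, 0.998, 0.065, 0.0]
wrist_force: [-0.2, -0.4, 0.5]
width: 0.008
grip_force: 0.0
```

```bash
python3 m.py m2; python3 - <<'E'
from h import *
snap('wrist','w7')
a=cv2.resize(cv2.imread('pics/m2scene.png')[210:310,260:350],(540,600),interpolation=cv2.INTER_CUBIC)
b=cv2.resize(cv2.imread('pics/m2top.png')[185:255,250:355],(260,173),interpolation=cv2.INTER_CUBIC)
w=cv2.resize(cv2.imread('pics/w7.png'),(260,195))
r=np.zeros((600,260,3),np.uint8); r[:173]=b; r[200:395]=w
cv2.imwrite('pics/c7.png',np.hstack([a,r]))
E
```

```text
27.6 [0.4772 0.153  0.3845] [-0.2123 -0.3903  0.492 ]
scene blue 228 [[0.11121820331267514, -0.10011019301295358, 0.22463075196305154], [0.13379643259508453, -0.09127022767336901, 0.23054428584083425], [0.1662737193431011, -0.07888459582123555, 0.25548529159058453]]
 button z [0.2268 0.2521 0.2535 0.2549]
 block z [0.2265 0.2294 0.2306 0.2325]
 shank 256 0.18036628668539428
top blue 153 [[0.11065705715628173, -0.09774616426721527, 0.22348702701327022], [0.1390362479847651, -0.08742016267747969, 0.2354942448940014], [0.16522915061670618, -0.07110098086819262, 0.2594122709056427]]
 button z [0.25   0.2547 0.2557 0.2576]
 block z [0.2264 0.2303 0.2319 0.2344]
 shank 168 0.18156225420924366
```

View pics/c7.png

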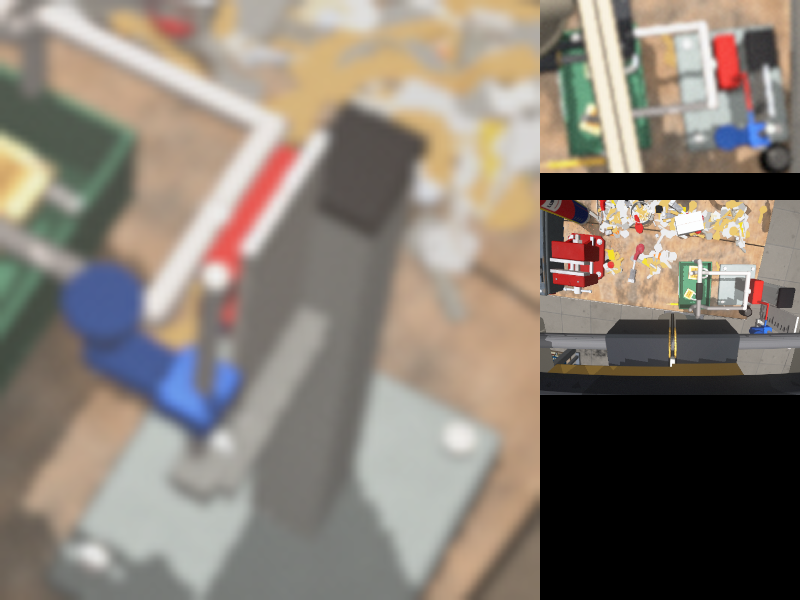

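The scene crop shows the marker pushed down to the pointer's height with the tote hanging. The top and wrist insets show the thin red pointer meeting the blue blade. Next I compare their heights directly.

```bash
python3 - <<'E'
from h import *
np.set_printoptions(precision=4,suppress=True)
ex=np.array([.129,-.9916]);ey=np.array([.9916,.129]); o=np.array([.479,.081])
for n in('s0','t0','m2top','m2scene','w7'):
    p,W=cloud(n);h=cv2.cvtColor(p,cv2.COLOR_RGB2HSV).astype(int)
    X=(W[...,:2]-o)@ex; Y=(W[...,:2]-o)@ey; z=W[...,2]
    nr=(X>.1)&(X<.17)&(z>.19)&(z<.34)&(h[...,1]>110)
    r=nr&((h[...,0]<10)|(h[...,0]>170))&(Y<-.027)&(Y>-.07); b=nr&(h[...,0]>100)&(h[...,0]<125)&(Y>-.078)&(Y<-.05)
    sh=(X>.03)&(X<.1)&(abs(abs(Y)-.045)<.008)&(z>.15)&(z<.26)
    print(n,'pointer',r.sum(),np.percentile(z[r],[25,50,75]) if r.sum() else '','blade',b.sum(),np.percentile(z[b],[25,50,75]) if b.sum() else '','shank',np.median(z[sh]))
E
```

```text
s0 pointer 60 [0.2551 0.2631 0.2866] blade 5 [0.2909 0.2911 0.3134] shank 0.24373797082690218
t0 pointer 43 [0.2431 0.26   0.2853] blade 34 [0.2512 0.2903 0.2956] shank 0.24463883955452292
m2top pointer 25 [0.1961 0.2208 0.225 ] blade 18 [0.2286 0.2316 0.2462] shank 0.18156225420924366
m2scene pointer 2 [0.222  0.2226 0.2232] blade 2 [0.2509 0.251  0.2511] shank 0.18036628668539428
w7 pointer 94 [0.2228 0.2234 0.2239] blade 338 [0.2253 0.2289 0.2504] shank 0.18117045779174773
```

The blade is about 2 mm above the pointer, so I'll nudge it a final 1.7 mm down.

drive_tool:
  deltas:
    - [0,-30,0,0]
    - [0,-70,0,0]
    - [-20,-110,0,0]
    - [-45,-145,0,0]
    - [-60,-175,0,0]
    - [-70,-195,0,0]
    - [-70,-200,0,0]
    - [-70,-200,-5,0]
    - [-70,-200,-25,0]
    - [-70,-200,-50,0]
    - [-70,-200,-75,0]
    - [-70,-200,-100,0]
    - [-70,-200,-115,0]
    - [-70,-200,-124,0]
    - [-70,-200,-128,0]
    - [-70,-200,-131,0]
    - [-70,-200,-132,0]
    - [-70,-200,-132.8,0]
    - [-70,-200,-132.8,0]
    - [-70,-200,-132.8,0]

```text
t: 29.75
tool_pos: [0.4076, -0.0474, 0.2515]
eef_rot: [0.0, 0.998, 0.064, 0.001]
wrist_force: [0.8, 0.9, 1.7]
width: 0.004
grip_force: 0.8
```

drive_tool:
  deltas:
    - [0,0,5,0]
    - [0,0,20,0]
    - [0,0,45,0]
    - [0,0,75,0]
    - [0,0,100,0]
    - [0,0,120,0]
    - [20,40,130,0]
    - [50,75,130,0]
    - [70,130,130,0]
    - [70,170,130,0]
    - [70,200,130,0]
    - [70,200,130,0]
    - [70,200,130,0]
    - [70,200,130,0]
    - [70,200,130,0]
    - [70,200,130,0]

```text
t: 31.35
tool_pos: [0.4773, 0.1516, 0.3811]
eef_rot: [0.0, 0.998, 0.063, 0.0]
wrist_force: [-0.3, -0.0, 0.3]
width: 0.007
grip_force: 0.0
```

```bash
python3 m.py m3
```

```text
31.35 [0.4773 0.1516 0.3811] [-0.2729 -0.0453  0.2732]
scene blue 229 [[0.1104434174928094, -0.09996332024518474, 0.2229264236702302], [0.13345090074672983, -0.09157761235117874, 0.22872369805678883], [0.16574598561455012, -0.07955854905765461, 0.25406031936067086]]
 button z [0.2249 0.2502 0.2516 0.2535]
 block z [0.224  0.2276 0.2289 0.2306]
 shank 254 0.18029893108632428
top blue 149 [[0.11057455024876366, -0.09762713833123683, 0.2212156875058071], [0.13495708755396923, -0.08710062153517488, 0.2473550263101718], [0.16486966087915844, -0.07078789282348077, 0.25636690347464935]]
 button z [0.248  0.2519 0.2533 0.2554]
 block z [0.2234 0.228  0.2301 0.2315]
 shank 166 0.1809916039307241
```

The marker now reads about 63.5 mm and the hooks about 63.4 mm, so they match. Handing in.

```bash
python3 -c "
from cell import manip; print(manip.sign_off())"
```

```text
the job is handed in; nothing more can be done
None
```

I handed the job in at about 31 s: the tote hangs in both hooks with its padlocks, the hooks sunk about 63 mm, and the marker blade level with the pointer to about 1 mm by camera; sign-off returned no verdict.

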